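Short-spin the tubes in the bench centrifuge

ROBOT

A 7-joint arm with a two-finger parallel gripper is mounted at the origin on the work surface. World frame = base frame: x ahead of the robot, y to its left, z up, the work surface at z = 0. Lengths are in m, angles in rad, forces in N, time in s.
With the tool pointing down it reaches from about 0.4 to 0.85 m from the base axis. Payload 10.4 kg.
Tool frame: the origin (TCP) lies midway between the tips of the shut fingers; the grasp point (between the pads) lies 19 mm behind it; z points along the fingers, y is the line along which they close (so a half turn about z gives the same grasp; the last joint's range is limited). The gripper opens to 85 mm and grips with 20 to 120 N. Pads are 22 mm wide; open, the fingers measure 114 mm over their backs; the gripper's body (76 mm by 85 mm) begins 54 mm behind the grasp point. The pads swing forward as they close: fully open they stand 13 mm farther back than shut.
Start: joints at [1.228, 0.332, -0.065, 1.46, 0.022, 1.35, -0.088], TCP at [0.197, -0.593, 0.231] pointing down, gripper open.
Joint ranges: [-2.6, 2.6], [-0.5, 2.12], [-1.47, 1.34], [0.16, 2.42], [-1.27, 4.41], [0.06, 2.06], [-2.6, 2.6]. Speed limits (rad/s): [2.22, 2.22, 2.79, 2.79, 3.14, 3.14, 3.14].

INTERFACE

Orientations are given as a 3x3 rotation matrix whose columns are the frame's x, y, z axes.
In Python, from cell import manip, viewer gives the robot as it stands.
- The arm moves only by the tool step_arm, never from a script. Its argument "commands" is a list of rows, each a list of 5 numbers: the shift along the tool's x, y, z normalised to -1 to 1, where 1 is 25 cm, then the turn about the tool's z normalised to -1 to 1, where 1 is 60 degrees, then the closure in counts, from 0 (fully open) to 255 (shut). A call has 1 to 12 rows; each row is the pose to reach, as a shift and turn from the pose commanded when the call began, along the tool's axes at that moment; what a row does not reach only later rows make up. A row lasts 1/12 s, in which the tool goes at most 41.7 mm and 7.16 degrees, less where a joint would pass 70% of its speed; a pose out of reach is approached as far as the arm can. A call with a number of a shift or a turn outside -1 to 1 is refused whole. A call with a gripper value outside its range is refused whole. The fingers move at their own pace and stop on an object; the grip force is fixed at half the most. Time passes only in rows, so rows that repeat a pose let the fingers close. It gives the time, the measured TCP pose, the force and the opening at its end, in the units of the state.
- manip.sense(): the state, without advancing time (a new reading comes with each control period).
- viewer.grab_frame(name): name is "scene" or "side" or "wrist"; returns the picture (420x560x3 uint8, blue, green, red); there is no depth.
- viewer.get_calibration(name): a dict with "fx", "fy", "cx", "cy" (pixels), "xyz" and "orientation" of the camera in the world; the wrist camera has in their place "hand_eye" (4x4, takes a point from camera to tool coordinates, whose origin is the TCP and whose axes are the flange's). Camera axes: x right, y up, looking along -z (the intrinsics and any distortion apply to the point x, -y, -z); pixel columns grow to the right and rows downward; lengths in m; the calibration is good to about 2 mm. The wrist camera is an equidistant fisheye: a pixel r from the principal point sees the ray r / f radians off the axis. A picture is of the moment at which its call begins: read the wrist's pose just before it. get_calibration takes no time and is no camera call.
- manip.job_done(): hands the job in, once; it reports no verdict.
The state is a dict: "t": time; "joint_pos": joint angles; "qvel": joint speeds; "effort": joint torques, N m; "eef_pos": TCP position; "tcp_rot": TCP orientation; "contact_force": force on the tool from outside, world axes, zero at the start; "moment": the same for the moment, N m; "width": finger opening in m.
Only numpy, scipy, OpenCV 4.12 (cv2) and the standard library are available. Lean on these libraries where they do the work, as an engineer would, in place of code of your own. Each camera call takes 0.05 s, during which the arm holds its last target. There are 200 camera calls.

TASK

The rotor of the bench centrifuge is loaded: press the right half of the mains rocker to switch it on, then push the open lid down until it is fully shut, and then press the oblong short-spin key all the way in, hold it in for at least three seconds and let it go. Do it all with the closed fingertips: never press the short-spin key before the mains is on and the lid is shut, do not press the round start key, turn the dial or open the lid further, and leave the bottle, boxes and tubes beside the machine where they stand.

Things in the scene. Friction and masses are not known exactly. Their poses are not given: they have to be found in the camera images.
- centrifuge: White bench microcentrifuge, fixed, 240 deep (x) x 225 wide (y), 125 mm high to its level deck (x -45 to 120 mm, with the rotor bowl), 147 with the lid shut. Origin: centre of its underside, on the bench; +x front to rear, +y left seen from the front, z up. Its front looks roughly at the robot and carries the control panel.
- panel_mid (a point): Middle of the grey control panel, which slopes down to the front at 20 degrees, from 125 mm high at the centrifuge's x = -45 to 98 mm at x = -120. One row of black controls at x about -92 mm, right to left: mains rocker (y = -82), oblong short-spin key (y = -30), round start key (y = 22), round timer dial (y = 78). Dark display window above the keys.
- mains_rocker (a joint): Mains rocker at the panel's right end, 30 wide (centrifuge y) x 22 mm; its halves rock left and right about a line running up the slope. 0 = off (left half down, right half raised), 0.44 rad = on (right half down). It snaps over centre at 0.22 rad and stays on either side; about 3 N on the end of the raised half tips it.
- rocker_right_end (a point): Point on the outer (right, -y) end of the rocker's right half, on its surface, 14.5 mm from the rocker's middle; moves with it: about 12 mm off the panel when off, 5.5 mm when on. Press this end straight down or square to the panel.
- lid (a joint): Grey lid, 152 long (front to rear) x 194 wide x 20 mm thick, hinged along its rear edge. 0 = fully shut, grows (rad) as the front edge rises; starts part open at 0.6 to 0.95. A stiff friction hinge holds it at any angle; it does not fall or spring back. About 1 to 5 N on its front part pushes it down.
- lid_front (a point): Point on the lid's upper face, on its centre line, 20 mm behind its front edge and 132 mm from the hinge line; moves with the lid. With the lid shut it is at x = -20, z = 147 mm of the centrifuge. Site axes: x along the lid towards the hinge, z out of the upper face.
- lid_hinge (a point): Point on the lid's hinge line (which runs along the centrifuge's y), at x = 112, y = 0, z = 127 mm of the centrifuge. The lid's upper face lies 20 mm above the line when shut.
- short_key (a joint): Short-spin key: how far it is pressed, m. 0 = out, 0.004 = all the way in (it counts as in beyond 0.003). Spring: 1.5 N to start, 3.9 N all the way in; it springs out when let go.
- short_key_top (a point): Centre of the top of the oblong short-spin key, 34 wide (centrifuge y) x 22 mm (up the slope), its top 8 mm off the panel when out, parallel to the panel. It moves square into the panel (20 degrees from vertical), so pressing straight down works as well.
- start_key (a joint): Round start key, 22 mm across: how far it is pressed, m, 0 to 0.004. Not to be pressed.
- start_key_top (a point): Centre of the top of the round start key, 8 mm off the panel. Not to be pressed.
- dial_mark (a point): White pointer mark on the top of the round timer dial (32 mm across, 16 mm tall), 14 mm from its axis. The dial turns easily; not to be turned.
- oil_bottle: Amber glass immersion-oil bottle with a black cap, 34 mm across, 72 mm tall, standing loose beside the centrifuge. Origin: centre of its underside. Leave alone.
- slide_box: Flat grey plastic slide box with a small steel clasp, 83 x 98 x 35 mm, lying loose beside the centrifuge. Origin: centre of its underside. Leave alone.
- objective_case: Round screw-lid case for a microscope objective, clear below, black lid, 44 mm across, 60 mm tall, standing loose beside the centrifuge. Origin: centre of its underside. Leave alone.
- tube_rack: White plastic rack of small sample tubes, 66 x 110 x 47 mm, loose at the right of the centrifuge's rear. Origin: centre of its underside. Leave alone.

How it is judged:
By the outcome, as a careful person would: the job done as asked, in the order asked, and still so for the second after the job is handed in, with the robot touching nothing.
It also fails if it takes over 58 s, if anything falls off the work surface, if the arm or the gripper's body presses on something with over 40 N, if the wrist force passes 120 N, or if a joint passes its speed limit or range.

## Working session

There is one attempt and no reset: what is moved stays moved. The work goes in short steps, Python scripts to look and compute and a tool call to move; the robot and the scene stay as the last step left them, time stands still between calls to the robot, and variables do not carry over. Pictures are saved under pics/ and viewed, on a budget of 10 in all, crops included, one or two more only if the job needs it, and the job is handed in when it is done.

Besides the shell and the picture viewer there is one more tool, called after ">>>" by a JSON object that holds its "name" and its "arguments". step_arm: Moves the arm, as the interface text tells. Scaled input: -1 to 1 covers 25 cm each way for a shift and 60 degrees each way for a turn. Its arguments: {"type":"object","properties":{"commands":{"type":"array","items":{"type":"array","items":{"type":"number"}}}},"required":["commands"]}

```bash
mkdir -p pics; ls; python3 - <<'E'
from cell import manip, viewer
import cv2,numpy as np
np.set_printoptions(precision=4,suppress=True)
s=manip.sense();print(s)
for n in("scene","side","wrist"):
    print(n,viewer.get_calibration(n))
    cv2.imwrite(f"pics/{n}0.png",viewer.grab_frame(n))
E
```

```text
pics
{'t': 0.0, 'joint_pos': array([ 1.2284,  0.3329, -0.0647,  1.4609,  0.0216,  1.3499, -0.0885]), 'qvel': array([-0.0001, -0.0012, -0.0012,  0.0005,  0.0002,  0.0003, -0.0004]), 'effort': array([  0.0001, -62.544 ,   0.0492, -39.1594,   0.0163,   0.01  ,
         0.    ]), 'eef_pos': array([ 0.1964, -0.593 ,  0.2305]), 'tcp_rot': array([[ 0.9493,  0.3145, -0.0005],
       [ 0.3145, -0.9493,  0.0013],
       [-0.0001, -0.0014, -1.    ]]), 'contact_force': array([ 0.5969,  0.5801, -0.2204]), 'moment': array([ 0.0276, -0.038 , -0.0132]), 'width': 0.08545557600662558}
scene {'fx': 491.5646263888837, 'fy': 491.5646263888837, 'cx': 277.2024886969416, 'cy': 211.81893449281034, 'xyz': array([1.3266, 0.0479, 1.091 ]), 'orientation': array([[ 0.0055, -0.8045,  0.5939],
       [ 0.9999, -0.0019, -0.0119],
       [ 0.0107,  0.5939,  0.8045]])}
side {'fx': 461.8901458186714, 'fy': 461.8901458186714, 'cx': 281.9267782022189, 'cy': 208.52875073483898, 'xyz': array([ 0.4914, -0.5915,  0.8497]), 'orientation': array([[ 0.9894,  0.0999, -0.1055],
       [-0.1449,  0.7328, -0.6649],
       [ 0.0109,  0.6731,  0.7395]])}
wrist {'fx': 325.19226210127806, 'fy': 325.19226210127806, 'cx': 285.0481595565756, 'cy': 211.08960714049422, 'hand_eye': array([[ 0.0001,  0.946 ,  0.3241,  0.0848],
       [ 1.    , -0.0002,  0.0003,  0.0004],
       [ 0.0003,  0.3241, -0.946 , -0.1418],
       [ 0.    ,  0.    ,  0.    ,  1.    ]])}
```

View pics/scene0.png

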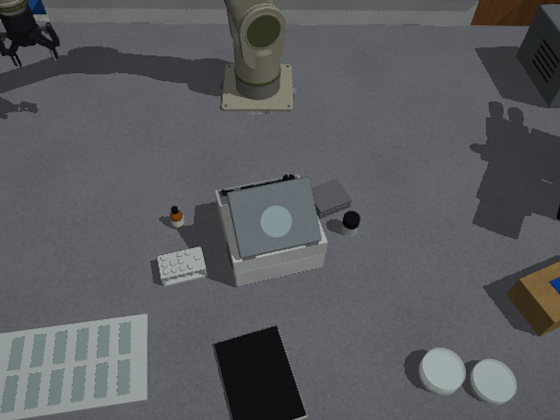

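View pics/side0.png

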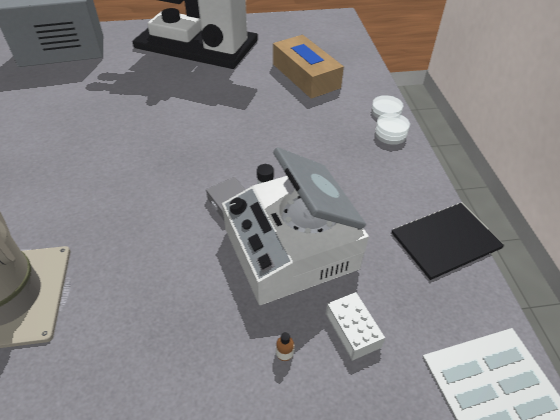

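Scene: centrifuge in the middle, hinge to the rear, lid open. Side view (px): rocker ≈(265,262), short key ≈(256,242), start key ≈(247,224), dial ≈(238,205). Now a rough pose by casting these rays onto the panel height.

```bash
cat > h.py <<'E'
import numpy as np, cv2
from cell import manip, viewer
np.set_printoptions(precision=4,suppress=True)
def ray(name,px,s=None):
    c=viewer.get_calibration(name); u=(px[0]-c['cx'])/c['fx']; v=(px[1]-c['cy'])/c['fy']
    if name=='wrist':
        r=np.hypot(u,v); k=np.sin(r)/r if r>1e-9 else 1
        d=np.array([u*k,-v*k,-np.cos(r)]); T=np.array(c['hand_eye']); R=s['tcp_rot']
        return s['eef_pos']+R@T[:3,3], R@T[:3,:3]@d
    return np.array(c['xyz']), np.array(c['orientation'])@np.array([u,-v,-1])
def onz(o,d,z): return o+d*(z-o[2])/d[2]
def tri(rays):
    A=0;b=0
    for o,d in rays:
        d=d/np.linalg.norm(d);P=np.eye(3)-np.outer(d,d);A=A+P;b=b+P@o
    p=np.linalg.solve(A,b)
    return p,[np.linalg.norm(np.cross(p-o,d/np.linalg.norm(d))) for o,d in rays]
def tomove(target,yawdeg,s=None):
    """shift in tool axes (norm.) and turn (norm.) so tool x points at world yaw"""
    s=s or manip.sense();R=s['tcp_rot']
    a=np.degrees(np.arctan2(R[1,0],R[0,0]))
    return R.T@(np.array(target)-s['eef_pos'])/.25, -((yawdeg-a+180)%360-180)/60
E
python3 - <<'E'
from h import *
P=[onz(*ray('side',p),.117) for p in [(265,262),(256,242),(247,224),(238,205)]]
for p in P: print(p)
d=P[3]-P[0];print(np.degrees(np.arctan2(-d[0],d[1])),np.linalg.norm(d))
print(tomove([P[1][0]-.02,P[1][1],.36],90))
E
```

```text
[ 0.5431 -0.067   0.117 ]
[ 0.5311 -0.0157  0.117 ]
[0.5177 0.0341 0.117 ]
[0.5035 0.0903 0.117 ]
14.11087616963047 0.16222465722636034
(array([ 1.9209, -1.797 , -0.5154]), np.float64(-1.1945153108604387))
```

>>> {"name": "step_arm", "arguments": {"commands": [[0.95,-0.95,-0.5,-0.72,255],[0.95,-0.95,-0.5,-0.72,255],[0.95,-0.95,-0.5,-0.72,255],[0.95,-0.95,-0.5,-0.72,255],[0.95,-0.95,-0.5,-0.72,255],[0.95,-0.95,-0.5,-0.72,255],[0.95,-0.95,-0.5,-0.72,255],[0.95,-0.95,-0.5,-0.72,255],[0.95,-0.95,-0.5,-0.72,255],[0.95,-0.95,-0.5,-0.72,255],[0.95,-0.95,-0.5,-0.72,255]]}}

```text
t: 1.07
eef_pos: [0.3479, -0.2923, 0.3568]
tcp_rot: [[0.474, 0.88, 0.001], [0.88, -0.474, -0.001], [-0.001, 0.001, -1.0]]
contact_force: [-0.7, -1.1, -0.8]
width: 0.0004
```

```bash
python3 -c "
from h import *
print(tomove([.5,.0,.36],104))"
```

```text
(array([ 1.3179, -0.0193, -0.0138]), np.float64(-0.7053860157350452))
```

>>> {"name": "step_arm", "arguments": {"commands": [[1.0,0,0,-0.7,255],[1.0,0,0,-0.7,255],[1.0,0,0,-0.7,255],[1.0,0,0,-0.7,255],[1.0,0,0,-0.7,255],[1.0,0,0,-0.7,255],[1.0,0,0,-0.7,255],[1.0,0,0,-0.7,255],[1.0,0,0,-0.7,255]]}}

```text
t: 1.82
eef_pos: [0.4662, -0.0752, 0.3555]
tcp_rot: [[-0.231, 0.973, -0.001], [0.973, 0.231, 0.0], [0.0, -0.001, -1.0]]
contact_force: [-1.5, -0.1, 0.4]
width: 0.0002
```

```bash
python3 -c "
from h import *
import pickle
s=manip.sense();f=viewer.grab_frame('wrist');pickle.dump((s,f),open('w1.pkl','wb'));cv2.imwrite('pics/w1.png',f);print(s['eef_pos'],s['tcp_rot'][:,0],np.abs(s['qvel']).max())"
```

```text
[ 0.4662 -0.0752  0.3555] [-0.2312  0.9729  0.0004] 0.01891201863202684
```

View pics/w1.png

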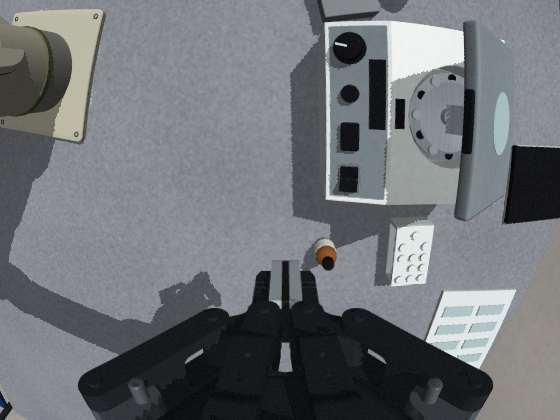

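Wrist view shows dial (350,48), start key (350,93), short key (350,136), rocker (348,180), lid front edge along column ≈470. Second viewpoint next.

>>> {"name": "step_arm", "arguments": {"commands": [[0.3,0.28,0.1,0,255],[0.3,0.28,0.1,0,255],[0.3,0.28,0.1,0,255],[0.3,0.28,0.1,0,255],[0.3,0.28,0.1,0,255],[0.3,0.28,0.1,0,255]]}}

```text
t: 2.37
eef_pos: [0.5169, 0.0136, 0.3311]
tcp_rot: [[-0.231, 0.973, -0.001], [0.973, 0.231, -0.001], [-0.001, -0.001, -1.0]]
contact_force: [0.8, -0.6, -0.3]
width: -0.0
```

```bash
python3 -c "
from h import *
import pickle
s=manip.sense();f=viewer.grab_frame('wrist');pickle.dump((s,f),open('w2.pkl','wb'));cv2.imwrite('pics/w2.png',f);print(s['eef_pos'],s['tcp_rot'][:,0],np.abs(s['qvel']).max())"
```

```text
[0.5169 0.0136 0.3311] [-0.2306  0.9731 -0.0006] 0.014742524847502242
```

View pics/w2.png

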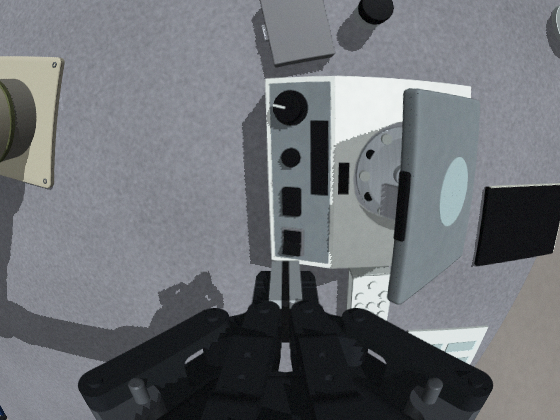

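Second view: dial (290,107), start (290,157), short key (291,201), rocker (291,242); lid corners at about (405,90) and (395,303). Refine blobs by mask and triangulate.

```bash
cat > m.py <<'E'
from h import *
import pickle
D=[pickle.load(open(f'w{i}.pkl','rb')) for i in(1,2)]
seeds=[[(350,48),(350,93),(350,136),(348,180)],[(290,107),(290,157),(291,201),(291,242)]]
C=[]
for (s,f),S in zip(D,seeds):
    m=(f.max(2)<52).astype(np.uint8)
    n,l,st,c=cv2.connectedComponentsWithStats(m,connectivity=4)
    out=[]
    for p in S:
        k=l[p[1],p[0]]; print(p,k,st[k],c[k]); out.append(c[k])
    C.append(out)
P=[]
for i,n in enumerate(['dial','start','short','rocker']):
    p,e=tri([ray('wrist',C[j][i],D[j][0]) for j in(0,1)]); P.append(p); print(n,p,np.array(e))
P=np.array(P); d=P[0]-P[3]; print('yaw',np.degrees(np.arctan2(-d[0],d[1])),np.linalg.norm(P[:-1]-P[1:],axis=1))
for n,a,b in(('lidL',(468,23),(405,91)),('lidR',(458,217),(393,302))):
    print(n,*tri([ray('wrist',a,D[0][0]),ray('wrist',b,D[1][0])]))
E
python3 m.py; python3 -c "
import cv2,numpy as np
a=cv2.imread('pics/w1.png')[10:230,310:520];b=cv2.imread('pics/w2.png')[75:310,255:485]
a=cv2.resize(a,None,fx=1.9,fy=2.5,interpolation=2);b=cv2.resize(b,None,fx=1.7,fy=2.5,interpolation=2)
o=np.zeros((600,800,3),np.uint8);o[:550,:399]=a[:550,:399];o[:587,400:791]=b[:587,:391];cv2.imwrite('pics/c.png',o)"
```

```text
(350, 48) 3 [333  32  33  32 793] [349.4363  47.9092]
(350, 93) 26 [341  85  18  18 248] [349.4677  93.3871]
(350, 136) 35 [340 123  19  28 511] [349.229 136.593]
(348, 180) 42 [339 167  19  25 445] [348.1573 179.0045]
(290, 107) 4 [273  90  35  36 914] [290.4322 107.5733]
(290, 157) 25 [281 148  19  20 282] [290.1631 157.3369]
(291, 201) 30 [282 187  19  29 531] [291.0207 201.1601]
(291, 242) 32 [282 230  19  26 426] [291.3897 242.7653]
dial [0.5055 0.0921 0.1077] [0. 0.]
start [0.5182 0.0377 0.1109] [0. 0.]
short [ 0.5316 -0.0128  0.1093] [0.0001 0.0001]
rocker [ 0.5443 -0.0636  0.1113] [0. 0.]
yaw 13.99274810898987 [0.056  0.0522 0.0524]
lidL [0.5863 0.1289 0.2291] [np.float64(0.0013266079200404768), np.float64(0.0013266079200405284)]
lidR [ 0.6372 -0.0511  0.2271] [np.float64(0.0017074279112675621), np.float64(0.001707427911267434)]
```

View pics/c.png

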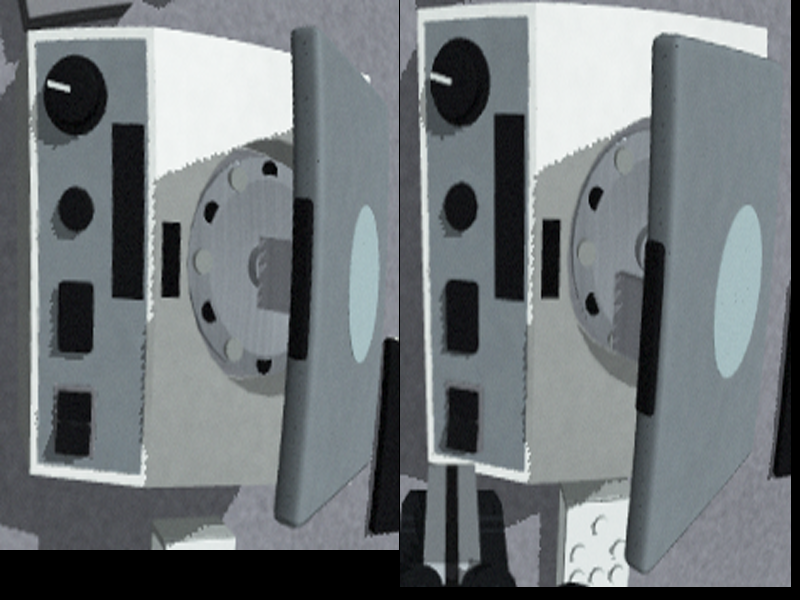

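Blobs agree: spacings 52.4/52.2/56 mm (expected 52/52/56), yaw 14.0°, lid edge fits θ≈0.73 in both x and z. Triangulated key heights are ~5 mm low (expected 115), so I'll approach with force checks. Compute moves.

```bash
cat >> h.py <<'E'
YAW=np.radians(14.0)
Rz=np.array([[np.cos(YAW),-np.sin(YAW),0],[np.sin(YAW),np.cos(YAW),0],[0,0,1]])
E
cat > m2.py <<'E'
from m import *
L=np.array([[-.094,.078,.118],[-.0945,.022,.1148],[-.0945,-.030,.1148],[-.094,-.082,.114]])
O=[]
for j in(0,1):
    for i in range(4):
        w=onz(*ray('wrist',C[j][i],D[j][0]),L[i,2]-.0015); o=w-Rz@L[i]; O.append(o); 
O=np.array(O);print(O[:,:2]);
for i,px in enumerate([(238,205),(247,224),(256,242),(265,262)]): print('side',(onz(*ray('side',px),L[i,2])-Rz@L[i])[:2])
E
python3 m2.py|tail -13
```

```text
lidR [ 0.6372 -0.0511  0.2271] [np.float64(0.0017074279112675621), np.float64(0.001707427911267434)]
[[0.6142 0.0373]
 [0.6148 0.039 ]
 [0.6153 0.0393]
 [0.6154 0.0389]
 [0.6154 0.0392]
 [0.6151 0.0396]
 [0.6155 0.0404]
 [0.6155 0.0392]]
side [0.6136 0.0364]
side [0.6148 0.0375]
side [0.6156 0.038 ]
side [0.6147 0.0374]
```

```bash
cat >> h.py <<'E'
O=np.array([.6152,.0390,0])
def loc(*p): return tomove(O+Rz@np.array(p),104)
def here(): return Rz.T@(manip.sense()['eef_pos']-O)
E
python3 -c "
from h import *
print(here(),loc(-.098,-.100,.15))"
```

```text
[-0.1016 -0.001   0.3314] (array([-0.3953,  0.0192,  0.7258]), np.float64(-0.011484890365456125))
```

>>> {"name": "step_arm", "arguments": {"commands": [[-0.395,0.02,0.2,-0.01,255],[-0.395,0.02,0.2,-0.01,255],[-0.395,0.02,0.4,-0.01,255],[-0.395,0.02,0.55,-0.01,255],[-0.395,0.02,0.7,-0.01,255],[-0.395,0.02,0.726,-0.01,255],[-0.395,0.02,0.726,-0.01,255],[-0.395,0.02,0.726,-0.01,255]]}}

```text
t: 3.08
eef_pos: [0.5444, -0.0805, 0.15]
tcp_rot: [[-0.242, 0.97, -0.001], [0.97, 0.242, -0.0], [0.0, -0.001, -1.0]]
contact_force: [0.8, -0.2, 1.0]
width: -0.0
```

```bash
python3 -c "
from h import *
s=manip.sense();print(s['contact_force'],here(),loc(-.098,-.100,.125))
cv2.imwrite('pics/w3.png',np.hstack([viewer.grab_frame('wrist')[100:300,150:430],viewer.grab_frame('side')[150:350,160:440]]))"
```

```text
[ 0.7998 -0.169   0.9962] [-0.0976 -0.0988  0.15  ] (array([-0.0049, -0.0015,  0.1001]), np.float64(-0.00012053049933011076))
```

View pics/w3.png

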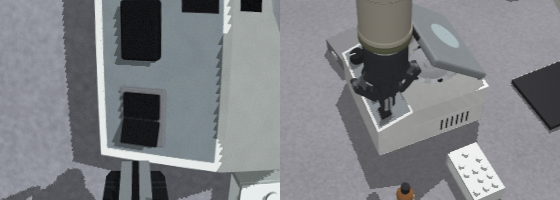

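Tip is over the outer end of the rocker's right half (rocker at (141,120) in the left crop, fingers just below it). Press.

>>> {"name": "step_arm", "arguments": {"commands": [[0.01,0,0.06,0,255],[0.01,0,0.09,0,255],[0.01,0,0.1,0,255],[0.01,0,0.11,0,255],[0.01,0,0.12,0,255],[0.01,0,0.12,0,255]]}}

```text
t: 3.68
eef_pos: [0.545, -0.0768, 0.1204]
tcp_rot: [[-0.244, 0.97, 0.001], [0.97, 0.244, -0.0], [-0.001, 0.001, -1.0]]
contact_force: [-0.1, -0.1, 2.1]
width: 0.0001
```

>>> {"name": "step_arm", "arguments": {"commands": [[0,0,0.008,0,255],[0,0,0.012,0,255],[0,0,0.012,0,255]]}}

```text
t: 3.93
eef_pos: [0.5441, -0.0766, 0.1166]
tcp_rot: [[-0.244, 0.97, -0.001], [0.97, 0.244, 0.0], [0.0, -0.001, -1.0]]
contact_force: [0.4, 0.3, 0.4]
width: -0.0002
```

>>> {"name": "step_arm", "arguments": {"commands": [[0,0,0.008,0,255],[0,0,0.012,0,255],[0,0,0.012,0,255]]}}

```text
t: 4.18
eef_pos: [0.5446, -0.0765, 0.1144]
tcp_rot: [[-0.244, 0.97, 0.0], [0.97, 0.244, -0.0], [-0.0, 0.0, -1.0]]
contact_force: [-2.1, 0.4, 7.7]
width: -0.0
```

Force: 2 N, then a drop (snap), then 7.7 N against the stop. Lift and look.

>>> {"name": "step_arm", "arguments": {"commands": [[0,0,-0.1,0,255],[0,0,-0.2,0,255],[-0.06,0,-0.3,0,255],[-0.12,0,-0.35,0,255],[-0.12,0,-0.35,0,255],[-0.12,0,-0.35,0,255]]}}

```text
t: 4.68
eef_pos: [0.5518, -0.1063, 0.2013]
tcp_rot: [[-0.243, 0.97, 0.0], [0.97, 0.243, -0.0], [-0.0, 0.0, -1.0]]
contact_force: [-0.3, 0.3, -0.1]
width: -0.0001
```

```bash
python3 -c "
from h import *
f=viewer.grab_frame('wrist');print(here())
w=cv2.imread('pics/w2.png')[170:270,250:350]
q=[onz(*ray('side',(0,0)),0)]
a=cv2.resize(f[100:260,200:360],(400,400),interpolation=2)
cv2.imwrite('pics/w4.png',np.hstack([cv2.resize(w,(400,400)),a]))
cv2.imwrite('pics/w4full.png',f)"
```

```text
[-0.0969 -0.1245  0.2005]
```

View pics/w4.png

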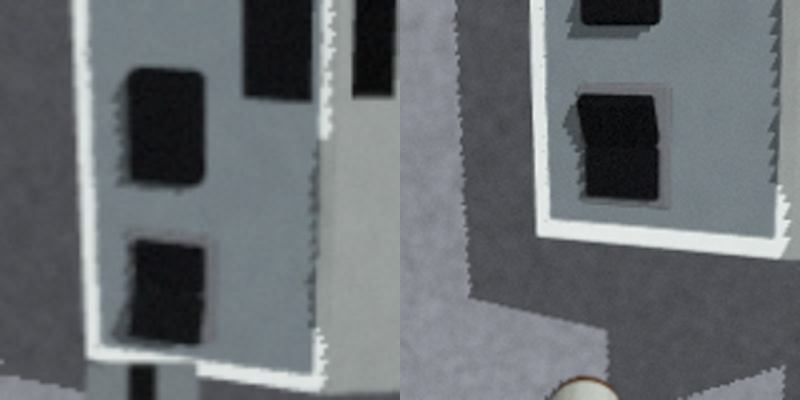

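Rocker now shows the left half raised (casting a shadow at (580,120)) and the right half down: mains on. Now up and over the lid's front.

>>> {"name": "step_arm", "arguments": {"commands": [[0,0,-0.17,0,255],[0,0,-0.33,0,255],[0.0,0.0,-0.4,0,255],[0.498,0.47,-0.4,0,255],[0.498,0.47,-0.4,0,255],[0.498,0.47,-0.4,0,255],[0.498,0.47,-0.4,0,255],[0.498,0.47,-0.4,0,255],[0.498,0.47,-0.3,0,255],[0.498,0.47,-0.25,0,255],[0.498,0.47,-0.25,0,255]]}}

```text
t: 5.65
eef_pos: [0.6333, 0.0437, 0.2593]
tcp_rot: [[-0.245, 0.969, -0.007], [0.97, 0.245, -0.001], [0.001, -0.007, -1.0]]
contact_force: [-0.8, -0.1, -0.6]
width: 0.0002
```

```bash
python3 -c "
from h import *
h=here();s=manip.sense();print(h,s['contact_force'])
p0=None
for t in np.arange(.75,-.01,-.05):
    r=.132+.008*min(1,t/.7);x=.112-r*np.cos(t)+.02*np.sin(t);z=.127+r*np.sin(t)+.02*np.cos(t)
    print('%.2f %.4f %.4f'%(t,x,z),(np.array([0-h[1],x-h[0],h[2]-z])/.25).round(3))
for n in['side']: cv2.imwrite('pics/s5.png',viewer.grab_frame(n)[100:350,160:440])"
```

```text
[0.0187 0.0002 0.2593] [-0.8009 -0.0702 -0.5821]
0.75 0.0232 0.2371 [-0.001  0.018  0.089]
0.70 0.0178 0.2325 [-0.001 -0.004  0.107]
0.65 0.0131 0.2273 [-0.001 -0.023  0.128]
0.60 0.0087 0.2219 [-0.001 -0.04   0.15 ]
0.55 0.0046 0.2163 [-0.001 -0.057  0.172]
0.50 0.0007 0.2106 [-0.001 -0.072  0.195]
0.45 -0.0028 0.2047 [-0.001 -0.086  0.219]
0.40 -0.0060 0.1986 [-0.001 -0.099  0.243]
0.35 -0.0089 0.1924 [-0.001 -0.111  0.268]
0.30 -0.0115 0.1861 [-0.001 -0.121  0.293]
0.25 -0.0137 0.1797 [-0.001 -0.13   0.318]
0.20 -0.0156 0.1733 [-0.001 -0.138  0.344]
0.15 -0.0172 0.1668 [-0.001 -0.144  0.37 ]
0.10 -0.0185 0.1602 [-0.001 -0.149  0.396]
0.05 -0.0194 0.1536 [-0.001 -0.153  0.423]
-0.00 -0.0200 0.1470 [-0.001 -0.155  0.449]
```

View pics/s5.png

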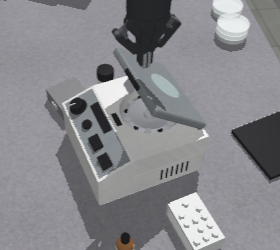

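Tips stand just above the lid's front edge, on its centre line ((147,60) in the crop). Push along the arc, first bit gently.

>>> {"name": "step_arm", "arguments": {"commands": [[0,0.01,0.05,0,255],[0,0.005,0.09,0,255],[0,-0.004,0.107,0,255],[0,-0.014,0.117,0,255],[0,-0.023,0.128,0,255],[0,-0.04,0.15,0,255],[0,-0.04,0.15,0,255]]}}

```text
t: 6.28
eef_pos: [0.6249, 0.041, 0.2261]
tcp_rot: [[-0.244, 0.97, 0.0], [0.97, 0.244, -0.0], [-0.0, -0.0, -1.0]]
contact_force: [-0.6, -1.0, 0.4]
width: 0.0002
```

```bash
python3 -c "
from h import *
s=manip.sense();print(here(),s['contact_force'],s['moment'])"
```

```text
[ 0.0099 -0.0004  0.2261] [-0.5883 -0.9852  0.44  ] [ 0.0991  0.0062 -0.0157]
```

>>> {"name": "step_arm", "arguments": {"commands": [[0,-0.02,0.04,0,255],[0,-0.035,0.063,0,255],[0,-0.047,0.086,0,255],[0,-0.06,0.111,0,255],[0,-0.06,0.111,0,255]]}}

```text
t: 6.7
eef_pos: [0.6101, 0.0373, 0.1973]
tcp_rot: [[-0.244, 0.97, -0.002], [0.97, 0.244, -0.0], [0.0, -0.002, -1.0]]
contact_force: [-0.7, -0.2, -0.3]
width: 0.0001
```

```bash
python3 -c "
from h import *
s=manip.sense();print(here(),s['contact_force'])
f=viewer.grab_frame('wrist');g=viewer.grab_frame('side')[100:350,160:440]
cv2.imwrite('pics/s6.png',np.hstack([f[60:310,200:480],g]))"
```

```text
[-0.0054 -0.0004  0.1973] [-0.7392 -0.1541 -0.2753]
```

View pics/s6.png

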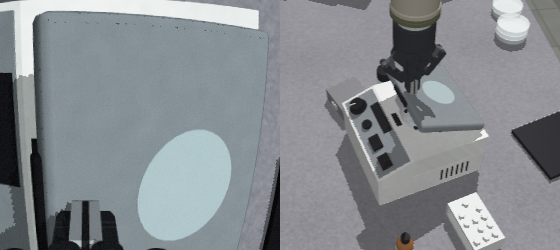

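Lid has followed the fingertips down, about 0.4 rad left. Continue to shut.

>>> {"name": "step_arm", "arguments": {"commands": [[0,-0.012,0.025,0,255],[0,-0.022,0.05,0,255],[0,-0.031,0.075,0,255],[0,-0.039,0.101,0,255],[0,-0.045,0.127,0,255],[0,-0.05,0.153,0,255],[0,-0.055,0.175,0,255],[0,-0.058,0.195,0,255],[0,-0.058,0.195,0,255]]}}

```text
t: 7.55
eef_pos: [0.5964, 0.034, 0.1485]
tcp_rot: [[-0.244, 0.97, -0.001], [0.97, 0.244, -0.0], [0.0, -0.001, -1.0]]
contact_force: [0.6, -0.6, -0.3]
width: -0.0002
```

>>> {"name": "step_arm", "arguments": {"commands": [[0,0,0.008,0,255],[0,0,0.012,0,255],[0,0,0.012,0,255]]}}

```text
t: 7.8
eef_pos: [0.5971, 0.0342, 0.1472]
tcp_rot: [[-0.244, 0.97, 0.0], [0.97, 0.244, -0.0], [-0.0, 0.0, -1.0]]
contact_force: [-1.0, 0.0, 3.8]
width: -0.0001
```

>>> {"name": "step_arm", "arguments": {"commands": [[0,0,0.008,0,255],[0,0,0.012,0,255],[0,0,0.012,0,255],[0,0,0.012,0,255]]}}

```text
t: 8.13
eef_pos: [0.5973, 0.0342, 0.1469]
tcp_rot: [[-0.244, 0.97, 0.002], [0.97, 0.244, -0.001], [-0.002, 0.001, -1.0]]
contact_force: [-13.3, -2.6, 26.8]
width: 0.0004
```

Hard stop, 27 N at z = 0.1469 (shut height 0.147). Lift, move above the short-spin key.

>>> {"name": "step_arm", "arguments": {"commands": [[0,0,-0.1,0,255],[0,0,-0.2,0,255],[0,0,-0.24,0,255],[-0.118,-0.318,-0.2,0,255],[-0.118,-0.318,-0.2,0,255],[-0.118,-0.318,-0.2,0,255],[-0.118,-0.318,-0.1,0,255],[-0.118,-0.318,-0.1,0,255]]}}

```text
t: 8.8
eef_pos: [0.525, -0.015, 0.1657]
tcp_rot: [[-0.243, 0.97, -0.004], [0.97, 0.243, -0.001], [0.0, -0.004, -1.0]]
contact_force: [-0.6, -0.2, -1.0]
width: -0.0001
```

```bash
python3 -c "
from h import *
s=manip.sense();print(here(),s['contact_force'],loc(-.097,-.030,.125))
f=viewer.grab_frame('wrist');g=viewer.grab_frame('side')[100:350,160:440]
cv2.imwrite('pics/s7.png',np.hstack([f[60:310,180:460],g]))"
```

```text
[-0.1005 -0.0306  0.1657] [-0.6167 -0.1514 -0.9846] (array([0.0022, 0.0148, 0.1628]), np.float64(0.0006488249275506064))
```

View pics/s7.png

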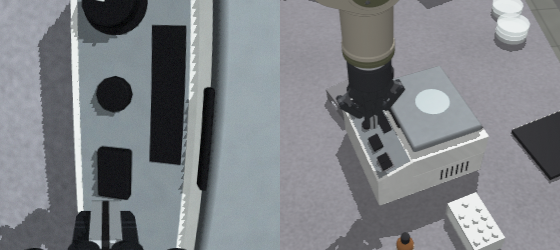

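Lid is flat in the side view. Check the key's position from this wrist frame before pressing.

```bash
python3 -c "
from h import *
s=manip.sense()
for p,z in(((294,232),.1148),((294,155),.1148)): print(Rz.T@(onz(*ray('wrist',p,s),z)-O))"
```

```text
[-0.0915 -0.0278  0.1148]
[-0.092   0.0225  0.1148]
```

>>> {"name": "step_arm", "arguments": {"commands": [[0,0.014,0.08,0,255],[0,0.014,0.15,0,255],[0,0.014,0.17,0,255],[0,0.014,0.17,0,255]]}}

```text
t: 9.23
eef_pos: [0.5302, -0.0126, 0.1258]
tcp_rot: [[-0.245, 0.97, -0.002], [0.97, 0.245, 0.001], [0.001, -0.001, -1.0]]
contact_force: [-0.5, -0.2, -0.2]
width: 0.0003
```

>>> {"name": "step_arm", "arguments": {"commands": [[0,0,0.012,0,255],[0,0,0.024,0,255],[0,0,0.024,0,255]]}}

```text
t: 9.48
eef_pos: [0.5307, -0.013, 0.1207]
tcp_rot: [[-0.244, 0.97, 0.001], [0.97, 0.244, -0.0], [-0.0, 0.001, -1.0]]
contact_force: [-0.2, -0.1, 0.3]
width: 0.0
```

>>> {"name": "step_arm", "arguments": {"commands": [[0,0,0.008,0,255],[0,0,0.012,0,255],[0,0,0.012,0,255]]}}

```text
t: 9.73
eef_pos: [0.5308, -0.0131, 0.1176]
tcp_rot: [[-0.244, 0.97, 0.001], [0.97, 0.244, -0.0], [-0.0, 0.001, -1.0]]
contact_force: [-0.1, 0.1, 2.6]
width: 0.0002
```

>>> {"name": "step_arm", "arguments": {"commands": [[0,0,0.006,0,255],[0,0,0.012,0,255],[0,0,0.012,0,255]]}}

```text
t: 9.98
eef_pos: [0.5308, -0.013, 0.1144]
tcp_rot: [[-0.244, 0.97, 0.001], [0.97, 0.244, -0.0], [-0.0, 0.001, -1.0]]
contact_force: [0.7, 0.5, 4.4]
width: 0.0001
```

>>> {"name": "step_arm", "arguments": {"commands": [[0,0,0.004,0,255],[0,0,0.006,0,255],[0,0,0.006,0,255]]}}

```text
t: 10.23
eef_pos: [0.5311, -0.013, 0.1138]
tcp_rot: [[-0.244, 0.97, 0.002], [0.97, 0.244, -0.0], [-0.001, 0.001, -1.0]]
contact_force: [-1.7, -0.4, 12.3]
width: -0.0002
```

Bottomed out (12 N, spring gives at most 3.9 N). Hold about 4 s.

>>> {"name": "step_arm", "arguments": {"commands": [[0,0,0,0,255],[0,0,0,0,255],[0,0,0,0,255],[0,0,0,0,255],[0,0,0,0,255],[0,0,0,0,255],[0,0,0,0,255],[0,0,0,0,255],[0,0,0,0,255],[0,0,0,0,255],[0,0,0,0,255],[0,0,0,0,255]]}}

```text
t: 11.23
eef_pos: [0.5311, -0.013, 0.1139]
tcp_rot: [[-0.244, 0.97, 0.002], [0.97, 0.244, -0.0], [-0.001, 0.001, -1.0]]
contact_force: [-1.7, 1.2, 10.8]
width: 0.0001
```

>>> {"name": "step_arm", "arguments": {"commands": [[0,0,0,0,255],[0,0,0,0,255],[0,0,0,0,255],[0,0,0,0,255],[0,0,0,0,255],[0,0,0,0,255],[0,0,0,0,255],[0,0,0,0,255],[0,0,0,0,255],[0,0,0,0,255],[0,0,0,0,255],[0,0,0,0,255]]}}

```text
t: 12.23
eef_pos: [0.5311, -0.013, 0.1138]
tcp_rot: [[-0.244, 0.97, 0.001], [0.97, 0.244, -0.0], [-0.001, 0.001, -1.0]]
contact_force: [-1.9, -0.2, 11.9]
width: 0.0002
```

>>> {"name": "step_arm", "arguments": {"commands": [[0,0,0,0,255],[0,0,0,0,255],[0,0,0,0,255],[0,0,0,0,255],[0,0,0,0,255],[0,0,0,0,255],[0,0,0,0,255],[0,0,0,0,255],[0,0,0,0,255],[0,0,0,0,255],[0,0,0,0,255],[0,0,0,0,255]]}}

```text
t: 13.23
eef_pos: [0.5311, -0.013, 0.1138]
tcp_rot: [[-0.244, 0.97, 0.002], [0.97, 0.244, -0.0], [-0.001, 0.001, -1.0]]
contact_force: [-1.9, 0.0, 11.8]
width: 0.0001
```

>>> {"name": "step_arm", "arguments": {"commands": [[0,0,0,0,255],[0,0,0,0,255],[0,0,0,0,255],[0,0,0,0,255],[0,0,0,0,255],[0,0,0,0,255],[0,0,0,0,255],[0,0,0,0,255],[0,0,0,0,255],[0,0,0,0,255],[0,0,0,0,255],[0,0,0,0,255]]}}

```text
t: 14.23
eef_pos: [0.5311, -0.013, 0.1138]
tcp_rot: [[-0.244, 0.97, 0.002], [0.97, 0.244, -0.0], [-0.001, 0.001, -1.0]]
contact_force: [-1.6, -0.5, 10.5]
width: 0.0002
```

>>> {"name": "step_arm", "arguments": {"commands": [[0,0,-0.08,0,255],[0,0,-0.2,0,255],[0,0,-0.35,0,255],[0,0,-0.5,0,255],[-0.3,-0.15,-0.7,0,255],[-0.3,-0.15,-0.8,0,255],[-0.3,-0.15,-0.8,0,255],[-0.3,-0.15,-0.8,0,255]]}}

```text
t: 14.9
eef_pos: [0.5127, -0.1001, 0.3168]
tcp_rot: [[-0.237, 0.971, 0.004], [0.971, 0.237, -0.003], [-0.004, 0.004, -1.0]]
contact_force: [1.0, -0.6, -0.1]
width: -0.0003
```

```bash
python3 -c "
from h import *
s=manip.sense();print(here(),s['contact_force'],s['t'])
f=viewer.grab_frame('wrist');g=viewer.grab_frame('side')[60:360,160:460]
cv2.imwrite('pics/s8.png',np.hstack([f[0:300,130:560],g]))"
```

```text
[-0.1331 -0.1102  0.3168] [ 1.0351 -0.5983 -0.1027] 14.9
```

View pics/s8.png

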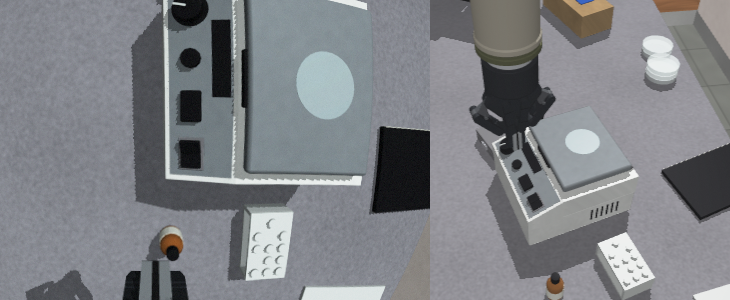

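The lid is shut, the key is back out, the dial mark hasn't moved, and the bottle and rack stand where they were. Handing in.

```bash
python3 -c "
from cell import manip
print(manip.job_done())"
```

```text
the job is handed in; nothing more can be done
None
```

The job is done and handed in at about 15 s of the 58 s allowed; no verdict was reported.

- **Mains rocker:** I pressed its right end. The force rose to 2 N, dropped as it snapped over, then reached 7.7 N at the stop. The wrist view afterwards showed the left half raised and the right half down.
- **Lid:** I pushed it down along its arc until it hit a hard stop at z = 0.1469 m, against 0.147 m expected, with 27 N on the fingertips. The later pictures show it flat.
- **Short-spin key:** I pressed it fully in, at 10–12 N where its spring gives at most 3.9 N, and held it for about 4 s before lifting clear.

In the last picture the lid was shut, the key looked out and the dial mark unmoved, and the bottle and tube rack stood in place. The slide box and objective case were mostly out of view in that frame; the arm never went near them. The final contact force was about 1 N, which is sensor noise.

One check disagreed: the key heights I triangulated came out about 5 mm below the expected 115 mm. I pressed the rocker and key in small steps with force checks because of this. First contact on the key, at z = 0.118 to 0.121 m, fitted the expected height.

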